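# Find the jewellery case that rattles and hold it out

### The arm

A 7-joint arm with a two-finger parallel gripper is mounted at the origin on the work surface. World frame = base frame: x ahead of the robot, y to its left, z up, the work surface at z = 0. Lengths are in mm, angles in rad, forces in N, time in s.
With the tool pointing down it reaches from about 400 to 875 mm from the base axis. Payload 4.4 kg.
Tool frame: the origin (TCP) lies at the very end of the fingers, on their centre line; the grasp point (between the pads) lies 19 mm behind it; z points along the fingers, y is the direction in which the jaws open and shut (so a half turn about z gives the same grasp; the last joint's range is limited). The gripper opens to 85 mm and grips with 20 to 120 N. Pads are 22 mm wide; open, the fingers measure 114 mm over their backs; the gripper's body (76 mm by 85 mm) begins 54 mm behind the grasp point. The pads swing forward as they close: fully open they stand 13 mm farther back than shut.
Start: joints at [1.124, 0.628, 0.038, 1.517, -0.027, 0.996, -0.02], TCP at [241.609, -603.442, 231.313] pointing down, gripper open.
Joint ranges: [-3.06, 3.06], [-0.37, 2.12], [-1.25, 1.32], [0.18, 2.47], [-1.1, 4.24], [0.23, 1.98], [-2.94, 2.94]. Speed limits (rad/s): [2.57, 2.57, 3.14, 3.14, 3.14, 3.14, 3.14].

### API

Orientations are given as [roll, pitch, yaw] about the fixed x, y, z axes, in that order (R = Rz(yaw) Ry(pitch) Rx(roll)).
In Python, from cell import read_state, get_image, calibration, finish_job gives the robot as it stands. The module is installed in compiled form; this text tells all that it offers.
- The arm moves only by the tool apply_moves, never from a script. Its argument "increments" is a list of rows, each an object of numbers: "tx", "ty", "tz": the shift along the world's x, y, z in m; "rx", "ry", "rz": the turn, a rotation vector about the world's x, y, z in units of 5 degrees (1.0 is 5 degrees); "claw": the finger opening in m, from 0 to 0.0854. In form: [{"tx": .., "ty": .., "tz": .., "rx": .., "ry": .., "rz": .., "claw": ..}, ...]. A call has 1 to 12 rows; each row is the pose to reach, as a shift and turn from the pose commanded when the call began; what a row does not reach only later rows make up. A row lasts 1/10 s, in which the tool goes at most 50 mm and 8.59 degrees, less where a joint would pass 70% of its speed; a pose out of reach is approached as far as the arm can. A call with a gripper value outside its range is refused whole. The fingers move at their own pace and stop on an object; the grip force is fixed at half the most. Time passes only in rows, so rows that repeat a pose let the fingers close. It gives the time, the measured TCP pose, the force and the opening at its end, in the units of the state.
- read_state(): the state, without advancing time (a new reading comes with each control period).
- get_image(name): name is "scene" or "top" or "wrist"; returns the picture (480x640x3 uint8, red, green, blue); there is no depth.
- calibration(name): a dict with "camera_matrix" (3x3 intrinsics, pixels), "origin" and "attitude" of the camera in the world. Camera axes: x right, y up, looking along -z (the intrinsics and any distortion apply to the point x, -y, -z); pixel columns grow to the right and rows downward; lengths in mm; the calibration is good to about 2 mm. A picture is of the moment at which its call begins: read the wrist's pose just before it. calibration takes no time and is no camera call; for the wrist camera it gives the pose at the moment of the call.
- finish_job(): hands the job in, once; it reports no verdict.
The state is a dict: "clock": time; "qpos": joint angles; "qd": joint speeds; "tau": joint torques, N m; "eef_pos": TCP position; "tool_rot": TCP orientation; "force": force on the tool from outside, world axes, zero at the start; "torque": the same for the moment, N m; "width": finger opening in mm.
Only numpy, scipy, OpenCV 4.12 (cv2) and the standard library are available. Lean on these libraries where they do the work, as an engineer would, in place of code of your own. Each camera call takes 0.05 s, during which the arm holds its last target. There are 200 camera calls.

### The job

One of the three identical closed jewellery cases has a loose silver ball in it. Going from your left to your right, pick each case up and shake it briskly to and fro in the air, setting it back upright where it stood before you take the next; once all three have been shaken, hold the one that rattles level and still about 10 cm above the middle of the round marble coaster and finish like that, still holding it, with the two silent cases standing back in their places. Leave the bangle, comb and saucer where they lie.

Things in the scene. Friction and masses are not known exactly. Their poses are not given: they have to be found in the camera images.
- case_left: leftmost (largest y, the robot's left) of three identical closed aluminium jewellery cases, flat on the vanity top in a loose row. 130 mm long (its x axis), 60 mm wide (y axis), 50 mm high, plain flat sides, latched shut. Origin at the centre of the underside, z up; a small steel catch marks the -x end. Mass 0.41 to 0.50 kg with contents: weight does not tell which one rattles
- case_middle: the middle case of the row, same size and axes as case_left. Contents of the three: in two of them (different ones each time) a 200 g piece is wedged fast at the centre; in the third a loose 200 g, 33 mm silver ball rolls and knocks up to 42 mm either way of the centre along the case's x axis
- case_right: the rightmost case (smallest y), same size and axes as case_left. When the case with the loose ball is shaken along its x axis or tipped, the ball's knocks, and its weight (2 N) lying up to 42 mm to either side of the grip, can be felt in the force and torque on the tool; the other two stay dead
- coaster: round white marble coaster, 110 mm across and 12 mm thick, fixed on the vanity top beyond the row of cases. Origin at the centre of its underside, z up
- bangle: bystander: silver bangle lying flat, 68 mm outside diameter, 10 mm high; origin at the centre of its underside
- comb: bystander: black plastic wide-tooth comb lying flat, 150 mm long (x axis), 45 mm wide, 6 mm thick; origin under its middle
- saucer: bystander: white porcelain saucer with two pearl studs, 112 mm across, 15 mm high; origin at the centre of its underside
- tray: bystander: fixed walnut jewellery tray, 200 mm (x) by 240 mm (y) by 50 mm high, with a closed glass flap and a small knob on it (about 95 mm high in all); origin at the centre of its underside

How it is judged:
By the outcome, as a careful person would: the job done as asked, in the order asked, and still so for the second after the job is handed in, while the arm keeps its last pose, push and grip.
It also fails if it takes over 72 s, if anything falls off the work surface, if the arm or the gripper's body presses on something with over 40 N, if the wrist force passes 120 N, or if a joint passes its speed limit or range.

## Working session

There is one attempt and no reset: what is moved stays moved. The work goes in short steps, Python scripts to look and compute and a tool call to move; the robot and the scene stay as the last step left them, time stands still between calls to the robot, and variables do not carry over. Pictures are saved under pics/ and viewed, about 8 in all and at most 12, crops included, and the job is handed in when it is done.

Besides the shell and the picture viewer there is one more tool, called as name(argument=value, ...) on one line, values as JSON. apply_moves: Moves the arm, as the interface text tells. Its arguments: {"type":"object","properties":{"increments":{"type":"array"}},"required":["increments"]}

```bash
mkdir -p pics; python3 - <<'E'
from cell import *
import cv2
s=read_state();print(s)
for n in("top","scene"):
    im=get_image(n);cv2.imwrite(f"pics/{n}0.png",im[:,:,::-1]);print(n,calibration(n))
E
```

```text
{'clock': 0.0, 'qpos': array([ 1.12421171,  0.62934606,  0.03843771,  1.51837355, -0.02700805,
        0.99627097, -0.0199968 ]), 'qd': array([-1.29505174e-03,  8.55930759e-04,  8.88126868e-04, -1.75049470e-03,
       -8.17821192e-04,  6.48630596e-04,  5.42407289e-05]), 'tau': array([ 1.00413989e-03, -5.63405478e+01,  1.22708078e+00, -1.93445152e+01,
        1.11092094e-02,  1.04404741e-02, -3.11585040e-05]), 'eef_pos': array([ 241.37319175, -602.85542744,  230.38726009]), 'tool_rot': array([-3.13971259e+00,  1.55407200e-05,  3.80786757e-01]), 'force': array([-0.51351986,  0.36656906, -0.02886464]), 'torque': array([-0.02547193, -0.03248466, -0.00688926]), 'width': 85.29914364273137}
top {'camera_matrix': array([[599.75202038,   0.        , 327.66194173],
       [  0.        , 599.75202038, 226.46550104],
       [  0.        ,   0.        ,   1.        ]]), 'origin': array([ 435.00255137,   49.97457879, 1881.8954518 ]), 'attitude': array([ 0.05276159, -0.01129811, -1.58712053])}
scene {'camera_matrix': array([[437.74901043,   0.        , 316.34782821],
       [  0.        , 437.74901043, 244.89115089],
       [  0.        ,   0.        ,   1.        ]]), 'origin': array([1066.42134286, -629.51096523,  633.77056105]), 'attitude': array([0.96637614, 0.01622958, 0.63636554])}
```

View pics/top0.png

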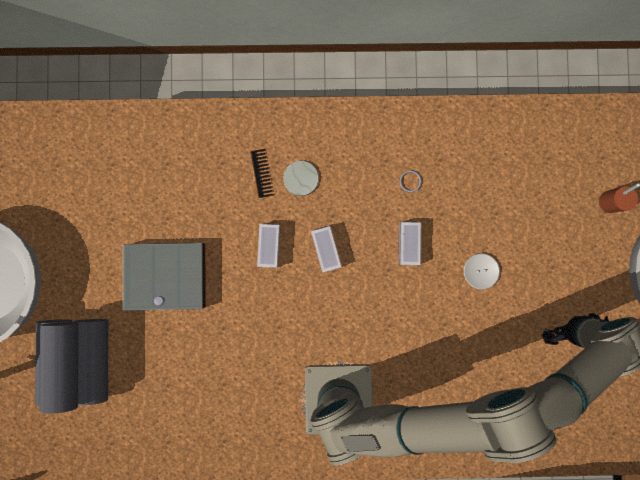

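View pics/scene0.png

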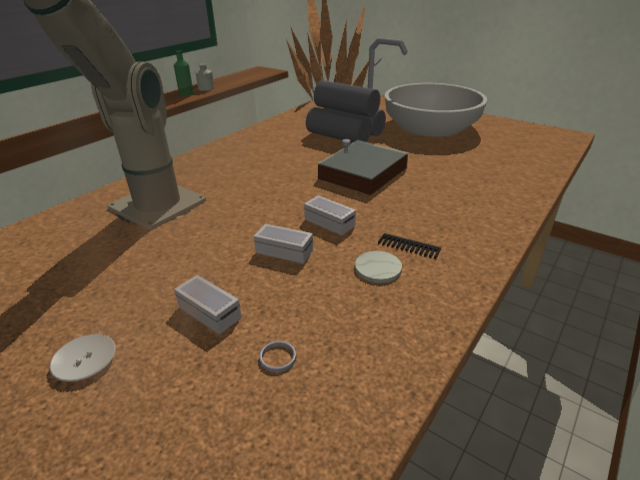

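The top view shows the cases at about (268,245), (326,249) and (411,243), the coaster at (301,178), the comb at (262,173), the bangle at (411,181), the saucer at (481,271) and the tray at (163,275). The scene view agrees with this.

```bash
cat > h.py <<'E'
import numpy as np,cv2
from scipy.spatial.transform import Rotation as R
from cell import *
def ray(c,px,z):
    px=np.atleast_2d(np.float64(px)); K=c["camera_matrix"]
    d=np.c_[(px[:,0]-K[0,2])/K[0,0],-(px[:,1]-K[1,2])/K[1,1],-np.ones(len(px))]
    d=R.from_euler("xyz",c["attitude"]).apply(d); o=c["origin"]
    return o+d*((z-o[2])/d[:,2])[:,None]
def st():
    s=read_state()
    for k in("clock","eef_pos","tool_rot","force","torque","width","qpos"):print(k,np.round(s[k],3))
    return s
E
python3 - <<'E'
from h import *
im=cv2.imread("pics/top0.png");hsv=cv2.cvtColor(im,cv2.COLOR_BGR2HSV)
c=calibration("top")
m=((hsv[...,1]<70)&(hsv[...,2]>100)).astype(np.uint8)*255
for t in cv2.findContours(m,cv2.RETR_EXTERNAL,cv2.CHAIN_APPROX_NONE)[0]:
    a=cv2.contourArea(t)
    if a<300 or a>3000:continue
    (u,v),sz,ang=cv2.minAreaRect(t)
    if not(150<v<300 and 240<u<520): continue
    z=50 if a<1020 and v>200 and u<450 else 12
    w=ray(c,cv2.boxPoints(((u,v),sz,ang)),z)[:,:2]
    e=[w[1]-w[0],w[2]-w[1]]; L=max(e,key=np.linalg.norm)
    print((round(u),round(v)),a,"z",z,"ctr",w.mean(0).round(1),"sides",[round(np.linalg.norm(k),1) for k in e],"yaw deg",np.degrees(np.arctan2(L[1],L[0])).round(1))
E
```

```text
(482, 270) 971.5 z 12 ctr [ 388.4 -450.4] sides [np.float64(109.7), np.float64(109.0)] yaw deg -90.9
(326, 249) 824.5 z 50 ctr [463.7  34.4] sides [np.float64(62.6), np.float64(133.8)] yaw deg -165.0
(268, 245) 818.5 z 50 ctr [476.7 211.3] sides [np.float64(132.7), np.float64(62.3)] yaw deg -3.6
(410, 244) 891.5 z 50 ctr [ 475.4 -223.3] sides [np.float64(131.5), np.float64(67.5)] yaw deg -1.3
(410, 181) 342.0 z 12 ctr [ 672.3 -233.6] sides [np.float64(69.2), np.float64(63.2)] yaw deg -90.8
(301, 178) 918.5 z 12 ctr [687.7 109.1] sides [np.float64(106.7), np.float64(109.1)] yaw deg -136.0
```

apply_moves(increments=[{"tx": 0.24,"ty": 0.5,"tz": 0.02,"rz": -5,"claw": 0.085},{"tx": 0.24,"ty": 0.5,"tz": 0.02,"rz": -5},{"tx": 0.24,"ty": 0.5,"tz": 0.02,"rz": -5},{"tx": 0.24,"ty": 0.5,"tz": 0.02,"rz": -5},{"tx": 0.24,"ty": 0.5,"tz": 0.02,"rz": -5},{"tx": 0.24,"ty": 0.5,"tz": 0.02,"rz": -5},{"tx": 0.24,"ty": 0.5,"tz": 0.02,"rz": -5},{"tx": 0.24,"ty": 0.5,"tz": 0.02,"rz": -5},{"tx": 0.24,"ty": 0.5,"tz": 0.02,"rz": -5},{"tx": 0.24,"ty": 0.5,"tz": 0.02,"rz": -5},{"tx": 0.24,"ty": 0.5,"tz": 0.02,"rz": -5},{"tx": 0.24,"ty": 0.5,"tz": 0.02,"rz": -5}])

```text
$.increments[0]: bad value
```

apply_moves(increments=[{"tx": 0.24,"ty": 0.5,"tz": 0.02,"rx": 0.0,"ry": 0.0,"rz": -5.0,"claw": 0.085},{"tx": 0.24,"ty": 0.5,"tz": 0.02,"rx": 0.0,"ry": 0.0,"rz": -5.0,"claw": 0.085},{"tx": 0.24,"ty": 0.5,"tz": 0.02,"rx": 0.0,"ry": 0.0,"rz": -5.0,"claw": 0.085},{"tx": 0.24,"ty": 0.5,"tz": 0.02,"rx": 0.0,"ry": 0.0,"rz": -5.0,"claw": 0.085},{"tx": 0.24,"ty": 0.5,"tz": 0.02,"rx": 0.0,"ry": 0.0,"rz": -5.0,"claw": 0.085},{"tx": 0.24,"ty": 0.5,"tz": 0.02,"rx": 0.0,"ry": 0.0,"rz": -5.0,"claw": 0.085},{"tx": 0.24,"ty": 0.5,"tz": 0.02,"rx": 0.0,"ry": 0.0,"rz": -5.0,"claw": 0.085},{"tx": 0.24,"ty": 0.5,"tz": 0.02,"rx": 0.0,"ry": 0.0,"rz": -5.0,"claw": 0.085},{"tx": 0.24,"ty": 0.5,"tz": 0.02,"rx": 0.0,"ry": 0.0,"rz": -5.0,"claw": 0.085},{"tx": 0.24,"ty": 0.5,"tz": 0.02,"rx": 0.0,"ry": 0.0,"rz": -5.0,"claw": 0.085},{"tx": 0.24,"ty": 0.5,"tz": 0.02,"rx": 0.0,"ry": 0.0,"rz": -5.0,"claw": 0.085},{"tx": 0.24,"ty": 0.5,"tz": 0.02,"rx": 0.0,"ry": 0.0,"rz": -5.0,"claw": 0.085}])

```text
clock: 1.3
eef_pos: [484.4, -95.9, 251.2]
tool_rot: [-3.138, -0.002, -0.044]
force: [-0.1, -0.9, 0.4]
width: 84.8
```

apply_moves(increments=[{"tx": -0.005,"ty": 0.314,"tz": 0.0,"rx": 0.0,"ry": 0.0,"rz": 0.0,"claw": 0.085},{"tx": -0.005,"ty": 0.314,"tz": 0.0,"rx": 0.0,"ry": 0.0,"rz": 0.0,"claw": 0.085},{"tx": -0.005,"ty": 0.314,"tz": 0.0,"rx": 0.0,"ry": 0.0,"rz": 0.0,"claw": 0.085},{"tx": -0.005,"ty": 0.314,"tz": 0.0,"rx": 0.0,"ry": 0.0,"rz": 0.0,"claw": 0.085},{"tx": -0.005,"ty": 0.314,"tz": 0.0,"rx": 0.0,"ry": 0.0,"rz": 0.0,"claw": 0.085},{"tx": -0.005,"ty": 0.314,"tz": 0.0,"rx": 0.0,"ry": 0.0,"rz": 0.0,"claw": 0.085},{"tx": -0.005,"ty": 0.314,"tz": 0.0,"rx": 0.0,"ry": 0.0,"rz": 0.0,"claw": 0.085},{"tx": -0.005,"ty": 0.314,"tz": 0.0,"rx": 0.0,"ry": 0.0,"rz": 0.0,"claw": 0.085},{"tx": -0.005,"ty": 0.314,"tz": 0.0,"rx": 0.0,"ry": 0.0,"rz": 0.0,"claw": 0.085},{"tx": -0.005,"ty": 0.314,"tz": 0.0,"rx": 0.0,"ry": 0.0,"rz": 0.0,"claw": 0.085}])

```text
clock: 2.3
eef_pos: [476.9, 207.9, 251.2]
tool_rot: [3.14, 0.0, -0.059]
force: [-0.5, -0.4, 0.6]
width: 85.1
```

```bash
python3 - <<'E'
from h import *
s=st();c=calibration("wrist");print(c)
cv2.imwrite("pics/w1.png",get_image("wrist")[:,:,::-1])
E
```

```text
clock 2.3
eef_pos [476.936 207.883 251.204]
tool_rot [ 3.14   0.    -0.059]
force [-0.522 -0.405  0.589]
torque [-0.052 -0.035  0.012]
width 85.051
qpos [-0.502  0.419  0.051  1.852 -0.026  0.872 -2.069]
{'camera_matrix': array([[404.97448681,   0.        , 313.88710592],
       [  0.        , 404.97448681, 237.20413311],
       [  0.        ,   0.        ,   1.        ]]), 'origin': array([547.42206302, 203.47295518, 393.7799243 ]), 'attitude': array([-2.82904972e-01, -1.26902941e-03, -1.63028526e+00])}
```

View pics/w1.png

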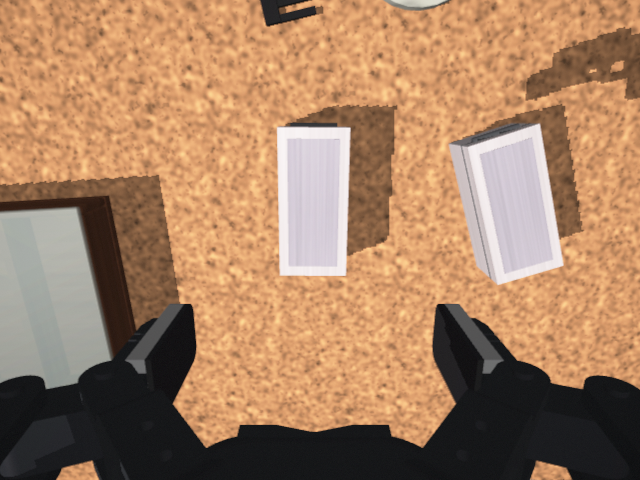

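The wrist view shows the left case's lid at corners (278,128), (350,128), (347,275) and (279,275). The middle case is at about (508,205), with its side face visible.

```bash
cat >> h.py <<'E'
def lids(im,c,amin=4000):
    hsv=cv2.cvtColor(im,cv2.COLOR_BGR2HSV)
    m=((hsv[...,1]<60)&(hsv[...,2]>185)).astype(np.uint8)*255
    m=cv2.morphologyEx(m,cv2.MORPH_OPEN,np.ones((3,3)))
    for t in cv2.findContours(m,cv2.RETR_EXTERNAL,cv2.CHAIN_APPROX_NONE)[0]:
        if cv2.contourArea(t)<amin: continue
        w=np.float32(ray(c,t[:,0],50)[:,:2])
        (x,y),s,a=cv2.minAreaRect(w)
        if s[0]<s[1]: a-=90
        print("px",t[:,0].mean(0).round(),"ctr",round(x,1),round(y,1),"size",np.round(s,1),"yaw deg",round((a+90)%180-90,2))
E
python3 - <<'E'
from h import *
lids(cv2.imread("pics/w1.png"),calibration("wrist"))
E
```

```text
px [313. 200.] ctr 476.7 208.4 size [ 60.4 130. ] yaw deg -3.78
px [515. 203.] ctr 463.0 33.8 size [130.8  64.5] yaw deg 14.77
```

apply_moves(increments=[{"tx": 0.0,"ty": 0.0005,"tz": -0.05,"rx": 0.0,"ry": 0.0,"rz": -0.1,"claw": 0.085},{"tx": 0.0,"ty": 0.0005,"tz": -0.1,"rx": 0.0,"ry": 0.0,"rz": -0.1,"claw": 0.085},{"tx": 0.0,"ty": 0.0005,"tz": -0.145,"rx": 0.0,"ry": 0.0,"rz": -0.1,"claw": 0.085},{"tx": 0.0,"ty": 0.0005,"tz": -0.185,"rx": 0.0,"ry": 0.0,"rz": -0.1,"claw": 0.085},{"tx": 0.0,"ty": 0.0005,"tz": -0.215,"rx": 0.0,"ry": 0.0,"rz": -0.1,"claw": 0.085},{"tx": 0.0,"ty": 0.0005,"tz": -0.232,"rx": 0.0,"ry": 0.0,"rz": -0.1,"claw": 0.085},{"tx": 0.0,"ty": 0.0005,"tz": -0.239,"rx": 0.0,"ry": 0.0,"rz": -0.1,"claw": 0.085},{"tx": 0.0,"ty": 0.0005,"tz": -0.239,"rx": 0.0,"ry": 0.0,"rz": -0.1,"claw": 0.085},{"tx": 0.0,"ty": 0.0005,"tz": -0.239,"rx": 0.0,"ry": 0.0,"rz": -0.1,"claw": 0.05},{"tx": 0.0,"ty": 0.0005,"tz": -0.239,"rx": 0.0,"ry": 0.0,"rz": -0.1,"claw": 0.03},{"tx": 0.0,"ty": 0.0005,"tz": -0.239,"rx": 0.0,"ry": 0.0,"rz": -0.1,"claw": 0.03},{"tx": 0.0,"ty": 0.0005,"tz": -0.239,"rx": 0.0,"ry": 0.0,"rz": -0.1,"claw": 0.03}])

```text
clock: 3.55
eef_pos: [477.5, 210.6, 13.8]
tool_rot: [-3.141, -0.002, -0.065]
force: [-0.6, -2.9, 7.6]
width: 59.5
```

```bash
python3 -c "
from h import *
st()"
```

```text
clock 3.55
eef_pos [477.52  210.577  13.828]
tool_rot [-3.141e+00 -2.000e-03 -6.500e-02]
force [-0.629 -2.897  7.626]
torque [-0.562  0.093  0.047]
width 59.514
qpos [-0.483  0.799  0.021  2.024 -0.045  0.317 -2.062]
```

apply_moves(increments=[{"tx": 0.0,"ty": 0.0,"tz": 0.02,"rx": 0.0,"ry": 0.0,"rz": 0.0,"claw": 0.03},{"tx": 0.0,"ty": 0.0,"tz": 0.06,"rx": 0.0,"ry": 0.0,"rz": 0.0,"claw": 0.03},{"tx": 0.0,"ty": 0.0,"tz": 0.11,"rx": 0.0,"ry": 0.0,"rz": 0.0,"claw": 0.03},{"tx": 0.0,"ty": 0.0,"tz": 0.15,"rx": 0.0,"ry": 0.0,"rz": 0.0,"claw": 0.03},{"tx": 0.0,"ty": 0.0,"tz": 0.15,"rx": 0.0,"ry": 0.0,"rz": 0.0,"claw": 0.03},{"tx": 0.0,"ty": 0.0,"tz": 0.15,"rx": 0.0,"ry": 0.0,"rz": 0.0,"claw": 0.03}])

```text
clock: 4.15
eef_pos: [476.5, 211.3, 163.0]
tool_rot: [-3.141, -0.001, -0.064]
force: [-0.8, -0.3, -5.0]
width: 59.2
```

```bash
python3 -c "
from h import *
st()
cv2.imwrite('pics/w2.png',get_image('wrist')[:,:,::-1])"
```

```text
clock 4.15
eef_pos [476.473 211.266 163.037]
tool_rot [-3.141e+00 -1.000e-03 -6.400e-02]
force [-0.849 -0.315 -5.035]
torque [-0.062  0.071 -0.009]
width 59.245
qpos [-0.5    0.54   0.043  1.948 -0.036  0.653 -2.069]
```

View pics/w2.png

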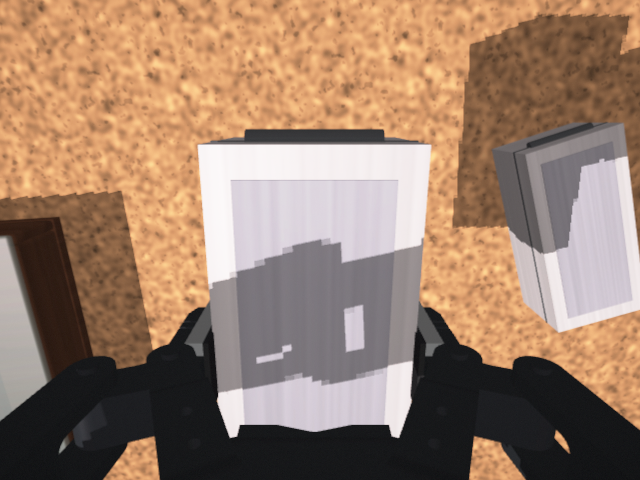

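The case is firmly held, with its lid spanning (200,145) to (430,145) and lying centred between the fingers. I'll recheck the earlier lid fix using the calibration from the moment of that picture.

```bash
python3 - <<'E'
from h import *
c=calibration("wrist");print(c["origin"],read_state()["eef_pos"])
c["origin"]=np.array([547.42206302, 203.47295518, 393.7799243 ]);c["attitude"]=np.array([-2.82904972e-01, -1.26902941e-03, -1.63028526e+00])
im=cv2.imread("pics/w1.png");lids(im,c)
# top view: left case lid only, brightness profile
t=cv2.imread("pics/top0.png");ct=calibration("top")
for u in(240,300):pass
print(cv2.cvtColor(t,cv2.COLOR_BGR2HSV)[245,255:284].tolist())
print(ray(ct,[[258,245],[278,245]],50)[:,:2].round(1))
E
```

```text
[546.14382245 205.82909187 304.17598836] [475.48927269 210.74228126 161.67408828]
px [313. 200.] ctr 476.7 208.2 size [ 60.4 129.9] yaw deg -3.78
px [515. 203.] ctr 462.9 33.6 size [130.8  64.5] yaw deg 14.78
[[15, 140, 153], [13, 138, 163], [12, 125, 157], [12, 40, 179], [3, 13, 197], [176, 9, 191], [137, 14, 167], [137, 11, 159], [130, 10, 159], [129, 11, 163], [135, 9, 162], [140, 9, 164], [135, 16, 160], [143, 12, 166], [135, 15, 165], [137, 11, 163], [137, 11, 163], [133, 19, 165], [137, 11, 164], [135, 9, 162], [165, 8, 181], [173, 10, 196], [0, 8, 191], [0, 5, 108], [11, 117, 96], [14, 130, 90], [14, 145, 93], [14, 137, 95], [12, 134, 101]]
[[478.1 241.1]
 [477.2 180.1]]
```

apply_moves(increments=[{"tx": 0.045,"ty": -0.003,"tz": 0.0,"rx": 0.0,"ry": 0.0,"rz": 0.0,"claw": 0.03},{"tx": 0.0,"ty": 0.0,"tz": 0.0,"rx": 0.0,"ry": 0.0,"rz": 0.0,"claw": 0.03},{"tx": -0.045,"ty": 0.003,"tz": 0.0,"rx": 0.0,"ry": 0.0,"rz": 0.0,"claw": 0.03},{"tx": 0.0,"ty": 0.0,"tz": 0.0,"rx": 0.0,"ry": 0.0,"rz": 0.0,"claw": 0.03},{"tx": 0.045,"ty": -0.003,"tz": 0.0,"rx": 0.0,"ry": 0.0,"rz": 0.0,"claw": 0.03},{"tx": 0.0,"ty": 0.0,"tz": 0.0,"rx": 0.0,"ry": 0.0,"rz": 0.0,"claw": 0.03},{"tx": -0.045,"ty": 0.003,"tz": 0.0,"rx": 0.0,"ry": 0.0,"rz": 0.0,"claw": 0.03},{"tx": 0.0,"ty": 0.0,"tz": 0.0,"rx": 0.0,"ry": 0.0,"rz": 0.0,"claw": 0.03},{"tx": 0.045,"ty": -0.003,"tz": 0.0,"rx": 0.0,"ry": 0.0,"rz": 0.0,"claw": 0.03},{"tx": 0.0,"ty": 0.0,"tz": 0.0,"rx": 0.0,"ry": 0.0,"rz": 0.0,"claw": 0.03},{"tx": -0.045,"ty": 0.003,"tz": 0.0,"rx": 0.0,"ry": 0.0,"rz": 0.0,"claw": 0.03},{"tx": 0.0,"ty": 0.0,"tz": 0.0,"rx": 0.0,"ry": 0.0,"rz": 0.0,"claw": 0.03}])

```text
clock: 5.4
eef_pos: [440.5, 201.3, 151.7]
tool_rot: [3.116, 0.056, -0.055]
force: [-4.8, -1.5, -6.6]
width: 59.4
```

apply_moves(increments=[{"tx": 0.0,"ty": 0.0,"tz": 0.0,"rx": 0.0,"ry": 1.5,"rz": 0.0,"claw": 0.03},{"tx": 0.0,"ty": 0.0,"tz": 0.0,"rx": 0.0,"ry": 2.0,"rz": 0.0,"claw": 0.03},{"tx": 0.0,"ty": 0.0,"tz": 0.0,"rx": 0.0,"ry": 2.0,"rz": 0.0,"claw": 0.03},{"tx": 0.0,"ty": 0.0,"tz": 0.0,"rx": 0.0,"ry": 2.0,"rz": 0.0,"claw": 0.03},{"tx": 0.0,"ty": 0.0,"tz": 0.0,"rx": 0.0,"ry": 2.0,"rz": 0.0,"claw": 0.03},{"tx": 0.0,"ty": 0.0,"tz": 0.0,"rx": 0.0,"ry": 2.0,"rz": 0.0,"claw": 0.03}])

```text
clock: 6.0
eef_pos: [475.5, 211.3, 162.2]
tool_rot: [3.13, 0.175, -0.064]
force: [-0.5, -0.4, -4.1]
width: 58.7
```

```bash
python3 -c "
from h import *
st()"
```

```text
clock 6.0
eef_pos [475.517 211.251 162.165]
tool_rot [ 3.13   0.175 -0.064]
force [-0.542 -0.427 -4.077]
torque [-0.019 -0.324 -0.023]
width 58.736
qpos [-0.421  0.615 -0.005  1.802 -0.088  0.887 -1.998]
```

apply_moves(increments=[{"tx": 0.0,"ty": 0.0,"tz": 0.0,"rx": 0.0,"ry": -1.5,"rz": 0.0,"claw": 0.03},{"tx": 0.0,"ty": 0.0,"tz": 0.0,"rx": 0.0,"ry": -3.0,"rz": 0.0,"claw": 0.03},{"tx": 0.0,"ty": 0.0,"tz": 0.0,"rx": 0.0,"ry": -4.0,"rz": 0.0,"claw": 0.03},{"tx": 0.0,"ty": 0.0,"tz": 0.0,"rx": 0.0,"ry": -4.0,"rz": 0.0,"claw": 0.03},{"tx": 0.0,"ty": 0.0,"tz": 0.0,"rx": 0.0,"ry": -4.0,"rz": 0.0,"claw": 0.03},{"tx": 0.0,"ty": 0.0,"tz": 0.0,"rx": 0.0,"ry": -4.0,"rz": 0.0,"claw": 0.03},{"tx": 0.0,"ty": 0.0,"tz": 0.0,"rx": 0.0,"ry": -4.0,"rz": 0.0,"claw": 0.03}])

```text
clock: 6.7
eef_pos: [478.0, 211.0, 162.5]
tool_rot: [-3.13, -0.175, -0.067]
force: [-0.3, -0.8, -4.1]
width: 59.4
```

```bash
python3 -c "
from h import *
st()"
```

```text
clock 6.7
eef_pos [478.017 210.97  162.453]
tool_rot [-3.13  -0.175 -0.067]
force [-0.35  -0.838 -4.064]
torque [ 0.019  0.357 -0.027]
width 59.363
qpos [-0.625  0.493  0.137  2.092  0.051  0.408 -2.191]
```

apply_moves(increments=[{"tx": 0.0,"ty": -0.0025,"tz": 0.0,"rx": 0.0,"ry": 1.5,"rz": 0.0,"claw": 0.03},{"tx": 0.0,"ty": -0.0025,"tz": 0.0,"rx": 0.0,"ry": 2.0,"rz": 0.0,"claw": 0.03},{"tx": 0.0,"ty": -0.0025,"tz": 0.0,"rx": 0.0,"ry": 2.0,"rz": 0.0,"claw": 0.03},{"tx": 0.0,"ty": -0.0025,"tz": 0.0,"rx": 0.0,"ry": 2.0,"rz": 0.0,"claw": 0.03},{"tx": 0.0,"ty": -0.0025,"tz": 0.0,"rx": 0.0,"ry": 2.0,"rz": 0.0,"claw": 0.03}])

```text
clock: 7.2
eef_pos: [475.8, 208.4, 162.0]
tool_rot: [3.141, 0.001, -0.064]
force: [-1.1, 0.8, -3.8]
width: 59.0
```

```bash
python3 -c "
from h import *
st()"
```

```text
clock 7.2
eef_pos [475.762 208.368 161.977]
tool_rot [ 3.141e+00  1.000e-03 -6.400e-02]
force [-1.148  0.828 -3.799]
torque [ 0.014  0.034 -0.01 ]
width 58.976
qpos [-0.484  0.54   0.025  1.951 -0.021  0.651 -2.081]
```

apply_moves(increments=[{"tx": 0.001,"ty": 0.0,"tz": -0.045,"rx": 0.0,"ry": 0.0,"rz": 0.0,"claw": 0.03},{"tx": 0.001,"ty": 0.0,"tz": -0.09,"rx": 0.0,"ry": 0.0,"rz": 0.0,"claw": 0.03},{"tx": 0.001,"ty": 0.0,"tz": -0.12,"rx": 0.0,"ry": 0.0,"rz": 0.0,"claw": 0.03},{"tx": 0.001,"ty": 0.0,"tz": -0.138,"rx": 0.0,"ry": 0.0,"rz": 0.0,"claw": 0.03},{"tx": 0.001,"ty": 0.0,"tz": -0.145,"rx": 0.0,"ry": 0.0,"rz": 0.0,"claw": 0.03},{"tx": 0.001,"ty": 0.0,"tz": -0.149,"rx": 0.0,"ry": 0.0,"rz": 0.0,"claw": 0.03},{"tx": 0.001,"ty": 0.0,"tz": -0.149,"rx": 0.0,"ry": 0.0,"rz": 0.0,"claw": 0.03},{"tx": 0.001,"ty": 0.0,"tz": -0.149,"rx": 0.0,"ry": 0.0,"rz": 0.0,"claw": 0.03}])

```text
clock: 8.0
eef_pos: [478.4, 209.2, 14.4]
tool_rot: [-3.14, -0.002, -0.064]
force: [-0.2, 0.3, -3.9]
width: 59.1
```

apply_moves(increments=[{"tx": 0.0,"ty": 0.0,"tz": -0.0015,"rx": 0.0,"ry": 0.0,"rz": 0.0,"claw": 0.03},{"tx": 0.0,"ty": 0.0,"tz": -0.0015,"rx": 0.0,"ry": 0.0,"rz": 0.0,"claw": 0.03},{"tx": 0.0,"ty": 0.0,"tz": -0.0015,"rx": 0.0,"ry": 0.0,"rz": 0.0,"claw": 0.085},{"tx": 0.0,"ty": 0.0,"tz": -0.0015,"rx": 0.0,"ry": 0.0,"rz": 0.0,"claw": 0.085},{"tx": 0.0,"ty": 0.0,"tz": -0.0015,"rx": 0.0,"ry": 0.0,"rz": 0.0,"claw": 0.085},{"tx": 0.0,"ty": 0.0,"tz": -0.0015,"rx": 0.0,"ry": 0.0,"rz": 0.0,"claw": 0.085},{"tx": 0.0,"ty": 0.0,"tz": 0.02,"rx": 0.0,"ry": 0.0,"rz": 0.0,"claw": 0.085},{"tx": 0.0,"ty": 0.0,"tz": 0.06,"rx": 0.0,"ry": 0.0,"rz": 0.0,"claw": 0.085},{"tx": 0.0,"ty": 0.0,"tz": 0.11,"rx": 0.0,"ry": 0.0,"rz": 0.0,"claw": 0.085},{"tx": 0.0,"ty": 0.0,"tz": 0.16,"rx": 0.0,"ry": 0.0,"rz": 0.0,"claw": 0.085},{"tx": 0.0,"ty": 0.0,"tz": 0.21,"rx": 0.0,"ry": 0.0,"rz": 0.0,"claw": 0.085}])

```text
clock: 9.1
eef_pos: [477.2, 208.3, 225.2]
tool_rot: [3.141, 0.0, -0.064]
force: [1.4, -0.1, -1.0]
width: 85.1
```

apply_moves(increments=[{"tx": -0.014,"ty": -0.177,"tz": 0.02,"rx": 0.0,"ry": 0.0,"rz": 3.7,"claw": 0.085},{"tx": -0.014,"ty": -0.177,"tz": 0.02,"rx": 0.0,"ry": 0.0,"rz": 3.7,"claw": 0.085},{"tx": -0.014,"ty": -0.177,"tz": 0.02,"rx": 0.0,"ry": 0.0,"rz": 3.7,"claw": 0.085},{"tx": -0.014,"ty": -0.177,"tz": 0.02,"rx": 0.0,"ry": 0.0,"rz": 3.7,"claw": 0.085},{"tx": -0.014,"ty": -0.177,"tz": 0.02,"rx": 0.0,"ry": 0.0,"rz": 3.7,"claw": 0.085},{"tx": -0.014,"ty": -0.177,"tz": 0.02,"rx": 0.0,"ry": 0.0,"rz": 3.7,"claw": 0.085},{"tx": -0.014,"ty": -0.177,"tz": 0.02,"rx": 0.0,"ry": 0.0,"rz": 3.7,"claw": 0.085},{"tx": -0.014,"ty": -0.177,"tz": 0.02,"rx": 0.0,"ry": 0.0,"rz": 3.7,"claw": 0.085},{"tx": -0.014,"ty": -0.177,"tz": 0.02,"rx": 0.0,"ry": 0.0,"rz": 3.7,"claw": 0.085}])

```text
clock: 10.0
eef_pos: [463.6, 32.8, 243.1]
tool_rot: [-3.141, 0.0, 0.261]
force: [-0.4, -0.1, 0.9]
width: 84.8
```

```bash
python3 - <<'E'
from h import *
s=st();c=calibration("wrist");im=get_image("wrist")[:,:,::-1].copy();cv2.imwrite("pics/w3.png",im);lids(im,c)
E
```

```text
clock 10.0
eef_pos [463.577  32.764 243.079]
tool_rot [-3.141  0.     0.261]
force [-0.414 -0.111  0.906]
torque [-0.011 -0.031  0.033]
width 84.801
qpos [-0.101  0.351 -0.039  1.998  0.018  0.794 -1.461]
px [593. 270.] ctr 471.6 -222.6 size [ 69.5 120.5] yaw deg -1.92
px [315. 202.] ctr 463.0 31.5 size [129.9  60.4] yaw deg 14.77
px [107. 129.] ctr 477.9 208.8 size [ 60.5 130.5] yaw deg -3.78
```

View pics/w3.png

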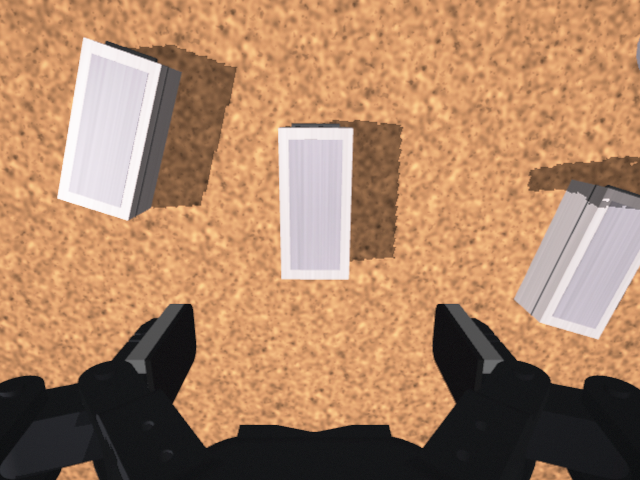

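The left case stands back at (477.9, 208.8), yaw -3.78°, within about 1 mm of its start. The middle case's lid is centred at pixel (315,202), and the tool is over it.

apply_moves(increments=[{"tx": -0.0005,"ty": 0.0,"tz": -0.05,"rx": 0.0,"ry": 0.0,"rz": 0.0,"claw": 0.085},{"tx": -0.0005,"ty": 0.0,"tz": -0.1,"rx": 0.0,"ry": 0.0,"rz": 0.0,"claw": 0.085},{"tx": -0.0005,"ty": 0.0,"tz": -0.145,"rx": 0.0,"ry": 0.0,"rz": 0.0,"claw": 0.085},{"tx": -0.0005,"ty": 0.0,"tz": -0.185,"rx": 0.0,"ry": 0.0,"rz": 0.0,"claw": 0.085},{"tx": -0.0005,"ty": 0.0,"tz": -0.212,"rx": 0.0,"ry": 0.0,"rz": 0.0,"claw": 0.085},{"tx": -0.0005,"ty": 0.0,"tz": -0.225,"rx": 0.0,"ry": 0.0,"rz": 0.0,"claw": 0.085},{"tx": -0.0005,"ty": 0.0,"tz": -0.229,"rx": 0.0,"ry": 0.0,"rz": 0.0,"claw": 0.085},{"tx": -0.0005,"ty": 0.0,"tz": -0.229,"rx": 0.0,"ry": 0.0,"rz": 0.0,"claw": 0.05},{"tx": -0.0005,"ty": 0.0,"tz": -0.229,"rx": 0.0,"ry": 0.0,"rz": 0.0,"claw": 0.03},{"tx": -0.0005,"ty": 0.0,"tz": -0.229,"rx": 0.0,"ry": 0.0,"rz": 0.0,"claw": 0.03},{"tx": -0.0005,"ty": 0.0,"tz": -0.229,"rx": 0.0,"ry": 0.0,"rz": 0.0,"claw": 0.03},{"tx": -0.0005,"ty": 0.0,"tz": -0.229,"rx": 0.0,"ry": 0.0,"rz": 0.0,"claw": 0.03}])

```text
clock: 11.25
eef_pos: [463.0, 31.7, 14.3]
tool_rot: [3.141, 0.0, 0.259]
force: [-0.1, -0.5, -5.2]
width: 59.1
```

apply_moves(increments=[{"tx": 0.0,"ty": 0.0,"tz": 0.02,"rx": 0.0,"ry": 0.0,"rz": 0.0,"claw": 0.03},{"tx": 0.0,"ty": 0.0,"tz": 0.06,"rx": 0.0,"ry": 0.0,"rz": 0.0,"claw": 0.03},{"tx": 0.0,"ty": 0.0,"tz": 0.11,"rx": 0.0,"ry": 0.0,"rz": 0.0,"claw": 0.03},{"tx": 0.0,"ty": 0.0,"tz": 0.15,"rx": 0.0,"ry": 0.0,"rz": 0.0,"claw": 0.03},{"tx": 0.0,"ty": 0.0,"tz": 0.15,"rx": 0.0,"ry": 0.0,"rz": 0.0,"claw": 0.03},{"tx": 0.0,"ty": 0.0,"tz": 0.15,"rx": 0.0,"ry": 0.0,"rz": 0.0,"claw": 0.03}])

```text
clock: 11.85
eef_pos: [463.0, 31.1, 164.6]
tool_rot: [3.141, -0.001, 0.258]
force: [-0.8, -0.3, -5.6]
width: 59.4
```

```bash
python3 -c "
from h import *
st()"
```

```text
clock 11.85
eef_pos [463.036  31.118 164.636]
tool_rot [ 3.141e+00 -1.000e-03  2.580e-01]
force [-0.774 -0.317 -5.595]
torque [-0.016  0.108  0.039]
width 59.354
qpos [ 0.187  0.501 -0.444  2.083  0.359  0.629 -1.816]
```

apply_moves(increments=[{"tx": 0.0435,"ty": 0.0115,"tz": 0.0,"rx": 0.0,"ry": 0.0,"rz": 0.0,"claw": 0.03},{"tx": 0.0,"ty": 0.0,"tz": 0.0,"rx": 0.0,"ry": 0.0,"rz": 0.0,"claw": 0.03},{"tx": -0.0435,"ty": -0.0115,"tz": 0.0,"rx": 0.0,"ry": 0.0,"rz": 0.0,"claw": 0.03},{"tx": 0.0,"ty": 0.0,"tz": 0.0,"rx": 0.0,"ry": 0.0,"rz": 0.0,"claw": 0.03},{"tx": 0.0435,"ty": 0.0115,"tz": 0.0,"rx": 0.0,"ry": 0.0,"rz": 0.0,"claw": 0.03},{"tx": 0.0,"ty": 0.0,"tz": 0.0,"rx": 0.0,"ry": 0.0,"rz": 0.0,"claw": 0.03},{"tx": -0.0435,"ty": -0.0115,"tz": 0.0,"rx": 0.0,"ry": 0.0,"rz": 0.0,"claw": 0.03},{"tx": 0.0,"ty": 0.0,"tz": 0.0,"rx": 0.0,"ry": 0.0,"rz": 0.0,"claw": 0.03},{"tx": 0.0435,"ty": 0.0115,"tz": 0.0,"rx": 0.0,"ry": 0.0,"rz": 0.0,"claw": 0.03},{"tx": 0.0,"ty": 0.0,"tz": 0.0,"rx": 0.0,"ry": 0.0,"rz": 0.0,"claw": 0.03},{"tx": -0.0435,"ty": -0.0115,"tz": 0.0,"rx": 0.0,"ry": 0.0,"rz": 0.0,"claw": 0.03},{"tx": 0.0,"ty": 0.0,"tz": 0.0,"rx": 0.0,"ry": 0.0,"rz": 0.0,"claw": 0.03}])

```text
clock: 13.05
eef_pos: [412.6, 20.2, 151.6]
tool_rot: [3.141, 0.082, 0.266]
force: [-22.1, -4.6, -11.5]
width: 59.2
```

apply_moves(increments=[{"tx": 0.0,"ty": 0.0,"tz": 0.0,"rx": -0.38,"ry": 1.45,"rz": 0.0,"claw": 0.03},{"tx": 0.0,"ty": 0.0,"tz": 0.0,"rx": -0.51,"ry": 1.93,"rz": 0.0,"claw": 0.03},{"tx": 0.0,"ty": 0.0,"tz": 0.0,"rx": -0.51,"ry": 1.93,"rz": 0.0,"claw": 0.03},{"tx": 0.0,"ty": 0.0,"tz": 0.0,"rx": -0.51,"ry": 1.93,"rz": 0.0,"claw": 0.03},{"tx": 0.0,"ty": 0.0,"tz": 0.0,"rx": -0.51,"ry": 1.93,"rz": 0.0,"claw": 0.03},{"tx": 0.0,"ty": 0.0,"tz": 0.0,"rx": -0.51,"ry": 1.93,"rz": 0.0,"claw": 0.03},{"tx": 0.0,"ty": 0.0,"tz": 0.0,"rx": -0.51,"ry": 1.93,"rz": 0.0,"claw": 0.03}])

```text
clock: 13.75
eef_pos: [462.7, 31.2, 164.5]
tool_rot: [3.141, 0.174, 0.258]
force: [-0.1, 0.0, -4.8]
width: 59.5
```

```bash
python3 -c "
from h import *
st()"
```

```text
clock 13.75
eef_pos [462.673  31.246 164.453]
tool_rot [3.141 0.174 0.258]
force [-0.127  0.011 -4.83 ]
torque [ 0.125 -0.195  0.045]
width 59.457
qpos [ 0.162  0.582 -0.453  1.935  0.322  0.878 -1.791]
```

apply_moves(increments=[{"tx": 0.0,"ty": 0.0,"tz": 0.0,"rx": 0.38,"ry": -1.45,"rz": 0.0,"claw": 0.03},{"tx": 0.0,"ty": 0.0,"tz": 0.0,"rx": 0.76,"ry": -2.9,"rz": 0.0,"claw": 0.03},{"tx": 0.0,"ty": 0.0,"tz": 0.0,"rx": 1.02,"ry": -3.86,"rz": 0.0,"claw": 0.03},{"tx": 0.0,"ty": 0.0,"tz": 0.0,"rx": 1.02,"ry": -3.86,"rz": 0.0,"claw": 0.03},{"tx": 0.0,"ty": 0.0,"tz": 0.0,"rx": 1.02,"ry": -3.86,"rz": 0.0,"claw": 0.03},{"tx": 0.0,"ty": 0.0,"tz": 0.0,"rx": 1.02,"ry": -3.86,"rz": 0.0,"claw": 0.03},{"tx": 0.0,"ty": 0.0,"tz": 0.0,"rx": 1.02,"ry": -3.86,"rz": 0.0,"claw": 0.03},{"tx": 0.0,"ty": 0.0,"tz": 0.0,"rx": 1.02,"ry": -3.86,"rz": 0.0,"claw": 0.03}])

```text
clock: 14.55
eef_pos: [463.9, 31.9, 164.2]
tool_rot: [-3.141, -0.174, 0.259]
force: [-0.9, -0.0, -4.8]
width: 59.2
```

```bash
python3 -c "
from h import *
st()"
```

```text
clock 14.55
eef_pos [463.873  31.884 164.182]
tool_rot [-3.141 -0.174  0.259]
force [-0.933 -0.036 -4.807]
torque [-0.054  0.281  0.058]
width 59.208
qpos [ 0.186  0.44  -0.4    2.232  0.443  0.357 -1.883]
```

apply_moves(increments=[{"tx": 0.0,"ty": 0.0,"tz": 0.0,"rx": -0.38,"ry": 1.45,"rz": 0.0,"claw": 0.03},{"tx": 0.0,"ty": 0.0,"tz": 0.0,"rx": -0.51,"ry": 1.93,"rz": 0.0,"claw": 0.03},{"tx": 0.0,"ty": 0.0,"tz": 0.0,"rx": -0.51,"ry": 1.93,"rz": 0.0,"claw": 0.03},{"tx": 0.0,"ty": 0.0,"tz": 0.0,"rx": -0.51,"ry": 1.93,"rz": 0.0,"claw": 0.03},{"tx": 0.0,"ty": 0.0,"tz": 0.0,"rx": -0.51,"ry": 1.93,"rz": 0.0,"claw": 0.03}])

```text
clock: 15.05
eef_pos: [462.0, 31.2, 164.0]
tool_rot: [3.141, 0.001, 0.259]
force: [0.1, -0.3, -4.8]
width: 59.1
```

```bash
python3 -c "
from h import *
st()"
```

```text
clock 15.05
eef_pos [462.014  31.178 164.004]
tool_rot [3.141e+00 1.000e-03 2.590e-01]
force [ 0.083 -0.286 -4.756]
torque [-0.036  0.112  0.051]
width 59.137
qpos [ 0.2    0.505 -0.463  2.084  0.374  0.634 -1.831]
```

apply_moves(increments=[{"tx": 0.0,"ty": 0.0,"tz": -0.045,"rx": 0.0,"ry": 0.0,"rz": 0.0,"claw": 0.03},{"tx": 0.0,"ty": 0.0,"tz": -0.09,"rx": 0.0,"ry": 0.0,"rz": 0.0,"claw": 0.03},{"tx": 0.0,"ty": 0.0,"tz": -0.12,"rx": 0.0,"ry": 0.0,"rz": 0.0,"claw": 0.03},{"tx": 0.0,"ty": 0.0,"tz": -0.138,"rx": 0.0,"ry": 0.0,"rz": 0.0,"claw": 0.03},{"tx": 0.0,"ty": 0.0,"tz": -0.146,"rx": 0.0,"ry": 0.0,"rz": 0.0,"claw": 0.03},{"tx": 0.0,"ty": 0.0,"tz": -0.15,"rx": 0.0,"ry": 0.0,"rz": 0.0,"claw": 0.03},{"tx": 0.0,"ty": 0.0,"tz": -0.1505,"rx": 0.0,"ry": 0.0,"rz": 0.0,"claw": 0.03},{"tx": 0.0,"ty": 0.0,"tz": -0.1505,"rx": 0.0,"ry": 0.0,"rz": 0.0,"claw": 0.03}])

```text
clock: 15.85
eef_pos: [463.9, 31.6, 14.7]
tool_rot: [3.142, -0.002, 0.258]
force: [-0.3, 0.4, -4.1]
width: 59.1
```

apply_moves(increments=[{"tx": 0.0,"ty": 0.0,"tz": -0.001,"rx": 0.0,"ry": 0.0,"rz": 0.0,"claw": 0.03},{"tx": 0.0,"ty": 0.0,"tz": -0.001,"rx": 0.0,"ry": 0.0,"rz": 0.0,"claw": 0.03},{"tx": 0.0,"ty": 0.0,"tz": -0.001,"rx": 0.0,"ry": 0.0,"rz": 0.0,"claw": 0.085},{"tx": 0.0,"ty": 0.0,"tz": -0.001,"rx": 0.0,"ry": 0.0,"rz": 0.0,"claw": 0.085},{"tx": 0.0,"ty": 0.0,"tz": -0.001,"rx": 0.0,"ry": 0.0,"rz": 0.0,"claw": 0.085},{"tx": 0.0,"ty": 0.0,"tz": -0.001,"rx": 0.0,"ry": 0.0,"rz": 0.0,"claw": 0.085},{"tx": 0.0,"ty": 0.0,"tz": 0.02,"rx": 0.0,"ry": 0.0,"rz": 0.0,"claw": 0.085},{"tx": 0.0,"ty": 0.0,"tz": 0.06,"rx": 0.0,"ry": 0.0,"rz": 0.0,"claw": 0.085},{"tx": 0.0,"ty": 0.0,"tz": 0.11,"rx": 0.0,"ry": 0.0,"rz": 0.0,"claw": 0.085},{"tx": 0.0,"ty": 0.0,"tz": 0.16,"rx": 0.0,"ry": 0.0,"rz": 0.0,"claw": 0.085},{"tx": 0.0,"ty": 0.0,"tz": 0.21,"rx": 0.0,"ry": 0.0,"rz": 0.0,"claw": 0.085}])

```text
clock: 16.95
eef_pos: [462.4, 31.5, 225.7]
tool_rot: [-3.141, 0.001, 0.259]
force: [1.1, -1.4, 0.4]
width: 84.5
```

apply_moves(increments=[{"tx": 0.012,"ty": -0.257,"tz": 0.02,"rx": 0.0,"ry": 0.0,"rz": -3.3,"claw": 0.085},{"tx": 0.012,"ty": -0.257,"tz": 0.02,"rx": 0.0,"ry": 0.0,"rz": -3.3,"claw": 0.085},{"tx": 0.012,"ty": -0.257,"tz": 0.02,"rx": 0.0,"ry": 0.0,"rz": -3.3,"claw": 0.085},{"tx": 0.012,"ty": -0.257,"tz": 0.02,"rx": 0.0,"ry": 0.0,"rz": -3.3,"claw": 0.085},{"tx": 0.012,"ty": -0.257,"tz": 0.02,"rx": 0.0,"ry": 0.0,"rz": -3.3,"claw": 0.085},{"tx": 0.012,"ty": -0.257,"tz": 0.02,"rx": 0.0,"ry": 0.0,"rz": -3.3,"claw": 0.085},{"tx": 0.012,"ty": -0.257,"tz": 0.02,"rx": 0.0,"ry": 0.0,"rz": -3.3,"claw": 0.085},{"tx": 0.012,"ty": -0.257,"tz": 0.02,"rx": 0.0,"ry": 0.0,"rz": -3.3,"claw": 0.085},{"tx": 0.012,"ty": -0.257,"tz": 0.02,"rx": 0.0,"ry": 0.0,"rz": -3.3,"claw": 0.085},{"tx": 0.012,"ty": -0.257,"tz": 0.02,"rx": 0.0,"ry": 0.0,"rz": -3.3,"claw": 0.085},{"tx": 0.012,"ty": -0.257,"tz": 0.02,"rx": 0.0,"ry": 0.0,"rz": -3.3,"claw": 0.085}])

```text
clock: 18.05
eef_pos: [475.3, -224.3, 243.9]
tool_rot: [-3.141, -0.0, -0.027]
force: [-0.3, 0.1, -0.3]
width: 85.0
```

```bash
python3 - <<'E'
from h import *
s=st();c=calibration("wrist");im=get_image("wrist")[:,:,::-1].copy();cv2.imwrite("pics/w4.png",im);lids(im,c)
E
```

```text
clock 18.05
eef_pos [ 475.32  -224.272  243.906]
tool_rot [-3.141 -0.    -0.027]
force [-0.252  0.081 -0.288]
torque [0.053 0.006 0.008]
width 85.016
qpos [ 0.727  0.471 -0.492  1.838  0.277  0.901 -1.492]
px [546. 278.] ctr 402.0 -429.6 size [100.3  98.8] yaw deg 66.9
px [ 27. 229.] ctr 464.1 31.4 size [130.3  60.4] yaw deg 14.78
px [317. 200.] ctr 476.4 -227.5 size [ 60.4 130.2] yaw deg -2.07
```

View pics/w4.png

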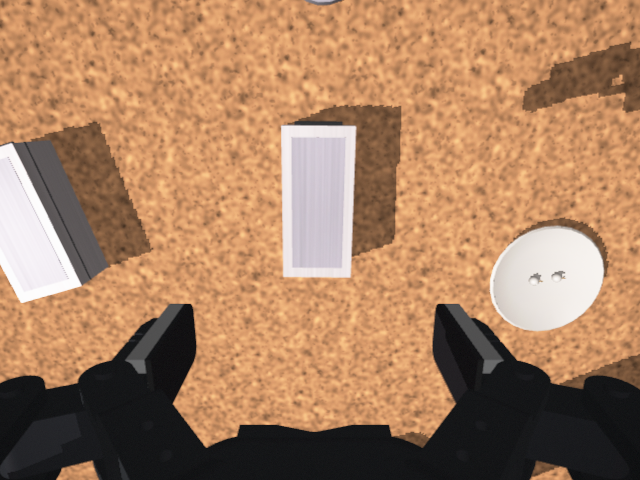

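The middle case stands back at (464.1, 31.4), yaw 14.78°, about 1 mm from its start. The right case's lid is centred at pixel (317,200), which puts it at (476.4, -227.5), yaw -2.07°.

apply_moves(increments=[{"tx": 0.0013,"ty": -0.0021,"tz": -0.05,"rx": 0.0,"ry": 0.0,"rz": -0.1,"claw": 0.085},{"tx": 0.0013,"ty": -0.0021,"tz": -0.1,"rx": 0.0,"ry": 0.0,"rz": -0.1,"claw": 0.085},{"tx": 0.0013,"ty": -0.0021,"tz": -0.145,"rx": 0.0,"ry": 0.0,"rz": -0.1,"claw": 0.085},{"tx": 0.0013,"ty": -0.0021,"tz": -0.185,"rx": 0.0,"ry": 0.0,"rz": -0.1,"claw": 0.085},{"tx": 0.0013,"ty": -0.0021,"tz": -0.212,"rx": 0.0,"ry": 0.0,"rz": -0.1,"claw": 0.085},{"tx": 0.0013,"ty": -0.0021,"tz": -0.225,"rx": 0.0,"ry": 0.0,"rz": -0.1,"claw": 0.085},{"tx": 0.0013,"ty": -0.0021,"tz": -0.229,"rx": 0.0,"ry": 0.0,"rz": -0.1,"claw": 0.085},{"tx": 0.0013,"ty": -0.0021,"tz": -0.229,"rx": 0.0,"ry": 0.0,"rz": -0.1,"claw": 0.05},{"tx": 0.0013,"ty": -0.0021,"tz": -0.229,"rx": 0.0,"ry": 0.0,"rz": -0.1,"claw": 0.03},{"tx": 0.0013,"ty": -0.0021,"tz": -0.229,"rx": 0.0,"ry": 0.0,"rz": -0.1,"claw": 0.03},{"tx": 0.0013,"ty": -0.0021,"tz": -0.229,"rx": 0.0,"ry": 0.0,"rz": -0.1,"claw": 0.03},{"tx": 0.0013,"ty": -0.0021,"tz": -0.229,"rx": 0.0,"ry": 0.0,"rz": -0.1,"claw": 0.03}])

```text
clock: 19.3
eef_pos: [477.5, -227.9, 16.4]
tool_rot: [3.141, -0.003, -0.038]
force: [-0.2, 1.9, 6.8]
width: 59.3
```

apply_moves(increments=[{"tx": 0.0,"ty": 0.0,"tz": 0.02,"rx": 0.0,"ry": 0.0,"rz": 0.0,"claw": 0.03},{"tx": 0.0,"ty": 0.0,"tz": 0.06,"rx": 0.0,"ry": 0.0,"rz": 0.0,"claw": 0.03},{"tx": 0.0,"ty": 0.0,"tz": 0.11,"rx": 0.0,"ry": 0.0,"rz": 0.0,"claw": 0.03},{"tx": 0.0,"ty": 0.0,"tz": 0.15,"rx": 0.0,"ry": 0.0,"rz": 0.0,"claw": 0.03},{"tx": 0.0,"ty": 0.0,"tz": 0.15,"rx": 0.0,"ry": 0.0,"rz": 0.0,"claw": 0.03},{"tx": 0.0,"ty": 0.0,"tz": 0.15,"rx": 0.0,"ry": 0.0,"rz": 0.0,"claw": 0.03}])

```text
clock: 19.9
eef_pos: [476.1, -228.1, 165.5]
tool_rot: [3.14, -0.001, -0.039]
force: [-0.4, -0.3, -4.5]
width: 59.0
```

```bash
python3 -c "
from h import *
st()"
```

```text
clock 19.9
eef_pos [ 476.054 -228.119  165.509]
tool_rot [ 3.14e+00 -1.00e-03 -3.90e-02]
force [-0.365 -0.303 -4.545]
torque [ 0.03   0.02  -0.023]
width 58.967
qpos [ 0.694  0.577 -0.449  1.919  0.366  0.725 -1.578]
```

apply_moves(increments=[{"tx": 0.045,"ty": -0.0016,"tz": 0.0,"rx": 0.0,"ry": 0.0,"rz": 0.0,"claw": 0.03},{"tx": 0.0,"ty": 0.0,"tz": 0.0,"rx": 0.0,"ry": 0.0,"rz": 0.0,"claw": 0.03},{"tx": -0.045,"ty": 0.0016,"tz": 0.0,"rx": 0.0,"ry": 0.0,"rz": 0.0,"claw": 0.03},{"tx": 0.0,"ty": 0.0,"tz": 0.0,"rx": 0.0,"ry": 0.0,"rz": 0.0,"claw": 0.03},{"tx": 0.045,"ty": -0.0016,"tz": 0.0,"rx": 0.0,"ry": 0.0,"rz": 0.0,"claw": 0.03},{"tx": 0.0,"ty": 0.0,"tz": 0.0,"rx": 0.0,"ry": 0.0,"rz": 0.0,"claw": 0.03},{"tx": -0.045,"ty": 0.0016,"tz": 0.0,"rx": 0.0,"ry": 0.0,"rz": 0.0,"claw": 0.03},{"tx": 0.0,"ty": 0.0,"tz": 0.0,"rx": 0.0,"ry": 0.0,"rz": 0.0,"claw": 0.03},{"tx": 0.045,"ty": -0.0016,"tz": 0.0,"rx": 0.0,"ry": 0.0,"rz": 0.0,"claw": 0.03},{"tx": 0.0,"ty": 0.0,"tz": 0.0,"rx": 0.0,"ry": 0.0,"rz": 0.0,"claw": 0.03},{"tx": -0.045,"ty": 0.0016,"tz": 0.0,"rx": 0.0,"ry": 0.0,"rz": 0.0,"claw": 0.03},{"tx": 0.0,"ty": 0.0,"tz": 0.0,"rx": 0.0,"ry": 0.0,"rz": 0.0,"claw": 0.03}])

```text
clock: 21.1
eef_pos: [435.5, -218.8, 152.5]
tool_rot: [-3.13, 0.067, -0.036]
force: [-9.3, 6.9, -6.6]
width: 59.2
```

apply_moves(increments=[{"tx": 0.0,"ty": 0.0,"tz": 0.0,"rx": 0.05,"ry": 1.5,"rz": 0.0,"claw": 0.03},{"tx": 0.0,"ty": 0.0,"tz": 0.0,"rx": 0.07,"ry": 2.0,"rz": 0.0,"claw": 0.03},{"tx": 0.0,"ty": 0.0,"tz": 0.0,"rx": 0.07,"ry": 2.0,"rz": 0.0,"claw": 0.03},{"tx": 0.0,"ty": 0.0,"tz": 0.0,"rx": 0.07,"ry": 2.0,"rz": 0.0,"claw": 0.03},{"tx": 0.0,"ty": 0.0,"tz": 0.0,"rx": 0.07,"ry": 2.0,"rz": 0.0,"claw": 0.03},{"tx": 0.0,"ty": 0.0,"tz": 0.0,"rx": 0.07,"ry": 2.0,"rz": 0.0,"claw": 0.03},{"tx": 0.0,"ty": 0.0,"tz": 0.0,"rx": 0.07,"ry": 2.0,"rz": 0.0,"claw": 0.03}])

```text
clock: 21.8
eef_pos: [475.7, -227.8, 165.0]
tool_rot: [3.141, 0.175, -0.039]
force: [-0.2, -0.2, -3.9]
width: 58.9
```

```bash
python3 -c "
from h import *
st()"
```

```text
clock 21.8
eef_pos [ 475.738 -227.812  164.983]
tool_rot [ 3.141  0.175 -0.039]
force [-0.187 -0.212 -3.912]
torque [ 0.003 -0.244  0.027]
width 58.855
qpos [ 0.628  0.652 -0.428  1.771  0.358  0.971 -1.586]
```

apply_moves(increments=[{"tx": 0.0,"ty": 0.0,"tz": 0.0,"rx": -0.05,"ry": -1.5,"rz": 0.0,"claw": 0.03},{"tx": 0.0,"ty": 0.0,"tz": 0.0,"rx": -0.1,"ry": -3.0,"rz": 0.0,"claw": 0.03},{"tx": 0.0,"ty": 0.0,"tz": 0.0,"rx": -0.14,"ry": -4.0,"rz": 0.0,"claw": 0.03},{"tx": 0.0,"ty": 0.0,"tz": 0.0,"rx": -0.14,"ry": -4.0,"rz": 0.0,"claw": 0.03},{"tx": 0.0,"ty": 0.0,"tz": 0.0,"rx": -0.14,"ry": -4.0,"rz": 0.0,"claw": 0.03},{"tx": 0.0,"ty": 0.0,"tz": 0.0,"rx": -0.14,"ry": -4.0,"rz": 0.0,"claw": 0.03},{"tx": 0.0,"ty": 0.0,"tz": 0.0,"rx": -0.14,"ry": -4.0,"rz": 0.0,"claw": 0.03},{"tx": 0.0,"ty": 0.0,"tz": 0.0,"rx": -0.14,"ry": -4.0,"rz": 0.0,"claw": 0.03}])

```text
clock: 22.6
eef_pos: [477.3, -227.3, 164.7]
tool_rot: [-3.141, -0.175, -0.037]
force: [0.3, 0.3, -3.8]
width: 59.3
```

```bash
python3 -c "
from h import *
st()"
```

```text
clock 22.6
eef_pos [ 477.342 -227.266  164.714]
tool_rot [-3.141 -0.175 -0.037]
force [ 0.262  0.287 -3.785]
torque [0.048 0.19  0.054]
width 59.256
qpos [ 0.764  0.525 -0.468  2.063  0.389  0.463 -1.574]
```

apply_moves(increments=[{"tx": 0.0,"ty": 0.0,"tz": 0.0,"rx": 0.05,"ry": 1.5,"rz": 0.0,"claw": 0.03},{"tx": 0.0,"ty": 0.0,"tz": 0.0,"rx": 0.07,"ry": 2.0,"rz": 0.0,"claw": 0.03},{"tx": 0.0,"ty": 0.0,"tz": 0.0,"rx": 0.07,"ry": 2.0,"rz": 0.0,"claw": 0.03},{"tx": 0.0,"ty": 0.0,"tz": 0.0,"rx": 0.07,"ry": 2.0,"rz": 0.0,"claw": 0.03},{"tx": 0.0,"ty": 0.0,"tz": 0.0,"rx": 0.07,"ry": 2.0,"rz": 0.0,"claw": 0.03}])

```text
clock: 23.1
eef_pos: [475.4, -227.5, 164.5]
tool_rot: [-3.142, 0.001, -0.038]
force: [-0.3, -0.1, -4.5]
width: 59.1
```

```bash
python3 -c "
from h import *
st()"
```

```text
clock 23.1
eef_pos [ 475.398 -227.545  164.512]
tool_rot [-3.142e+00  1.000e-03 -3.800e-02]
force [-0.334 -0.145 -4.486]
torque [-0.003  0.04  -0.009]
width 59.056
qpos [ 0.698  0.579 -0.454  1.92   0.37   0.726 -1.582]
```

The tilt readings came too soon after each move, because a ball would still have been bouncing. I'll sample over time using short camera ticks.

```bash
cat >> h.py <<'E'
def samp(n,yaw):
    o=[]
    for i in range(n):
        s=read_state();t=s["torque"];o.append((-np.sin(yaw)*t[0]+np.cos(yaw)*t[1],s["force"][2]));get_image("wrist")
    o=np.array(o);print("ty",o[:,0].round(3),"mean last half",o[n//2:].mean(0).round(3),"clock",read_state()["clock"])
E
python3 -c "
from h import *
samp(6,-.038)"
```

```text
ty [ 0.04  -0.023 -0.018 -0.087 -0.058 -0.005] mean last half [-0.05  -4.273] clock 23.4
```

apply_moves(increments=[{"tx": 0.0,"ty": 0.0,"tz": 0.0,"rx": 0.05,"ry": 1.5,"rz": 0.0,"claw": 0.03},{"tx": 0.0,"ty": 0.0,"tz": 0.0,"rx": 0.1,"ry": 3.0,"rz": 0.0,"claw": 0.03},{"tx": 0.0,"ty": 0.0,"tz": 0.0,"rx": 0.1,"ry": 3.0,"rz": 0.0,"claw": 0.03}])

```text
clock: 23.7
eef_pos: [479.9, -226.5, 163.6]
tool_rot: [-3.141, 0.26, -0.036]
force: [0.3, 0.3, -3.6]
width: 59.1
```

```bash
python3 -c "
from h import *
samp(20,-.038)"
```

```text
ty [-0.439 -0.408 -0.482 -0.394 -0.423 -0.391 -0.39  -0.443 -0.399 -0.427
 -0.441 -0.436 -0.388 -0.446 -0.456 -0.406 -0.46  -0.422 -0.374 -0.475] mean last half [-0.43  -4.217] clock 24.7
```

apply_moves(increments=[{"tx": 0.0,"ty": 0.0,"tz": 0.0,"rx": -0.05,"ry": -1.5,"rz": 0.0,"claw": 0.03},{"tx": 0.0,"ty": 0.0,"tz": 0.0,"rx": -0.1,"ry": -3.0,"rz": 0.0,"claw": 0.03},{"tx": 0.0,"ty": 0.0,"tz": 0.0,"rx": -0.15,"ry": -4.5,"rz": 0.0,"claw": 0.03},{"tx": 0.0,"ty": 0.0,"tz": 0.0,"rx": -0.18,"ry": -5.0,"rz": 0.0,"claw": 0.03},{"tx": 0.0,"ty": 0.0,"tz": 0.0,"rx": -0.18,"ry": -5.0,"rz": 0.0,"claw": 0.03}])

```text
clock: 25.2
eef_pos: [473.4, -227.9, 164.6]
tool_rot: [3.141, -0.171, -0.04]
force: [-0.2, -0.9, -4.0]
width: 59.2
```

```bash
python3 -c "
from h import *
samp(20,-.038)"
```

```text
ty [0.302 0.296 0.293 0.206 0.248 1.473 0.343 0.242 0.263 0.242 0.241 0.268
 0.248 0.28  0.247 0.218 0.256 0.233 0.267 0.246] mean last half [ 0.25  -3.839] clock 26.2
```

apply_moves(increments=[{"tx": 0.0,"ty": 0.0,"tz": 0.0,"rx": 0.05,"ry": 1.5,"rz": 0.0,"claw": 0.03},{"tx": 0.0,"ty": 0.0,"tz": 0.0,"rx": 0.1,"ry": 3.0,"rz": 0.0,"claw": 0.03},{"tx": 0.0,"ty": 0.0,"tz": 0.0,"rx": 0.14,"ry": 4.0,"rz": 0.0,"claw": 0.03}])

```text
clock: 26.5
eef_pos: [478.4, -227.4, 165.5]
tool_rot: [3.14, 0.175, -0.038]
force: [0.3, 1.0, -3.9]
width: 58.7
```

```bash
python3 -c "
from h import *
samp(16,-.038)"
```

```text
ty [-0.519 -0.866 -0.387 -0.35  -0.225 -0.19  -0.281 -0.143 -0.246 -0.22
 -0.262 -0.247 -0.254 -0.233 -0.241 -0.267] mean last half [-0.246 -4.23 ] clock 27.3
```

apply_moves(increments=[{"tx": 0.0,"ty": 0.0,"tz": 0.0,"rx": -0.05,"ry": -1.5,"rz": 0.0,"claw": 0.03},{"tx": 0.0,"ty": 0.0,"tz": 0.0,"rx": -0.07,"ry": -2.0,"rz": 0.0,"claw": 0.03},{"tx": 0.0,"ty": 0.0,"tz": 0.0,"rx": -0.07,"ry": -2.0,"rz": 0.0,"claw": 0.03}])

```text
clock: 27.6
eef_pos: [474.1, -227.9, 164.9]
tool_rot: [3.14, 0.002, -0.039]
force: [0.2, 0.8, -4.4]
width: 58.7
```

```bash
python3 -c "
from h import *
samp(14,-.038);st()"
```

```text
ty [ 0.11   0.01   0.033  0.004  0.03   0.028  0.02   0.002  0.042 -0.013
  0.089  0.056  0.001  0.113] mean last half [ 0.041 -4.382] clock 28.3
clock 28.3
eef_pos [ 476.442 -227.493  164.772]
tool_rot [ 3.141  0.    -0.038]
force [-0.109  0.433 -4.974]
torque [0.012 0.042 0.031]
width 58.902
qpos [ 0.699  0.58  -0.458  1.918  0.374  0.728 -1.586]
```

The right case gave a 1.47 N m knock while held still, which suggests the ball is in it. To settle it I'll tip it hard, return to only +1°, then do the same on the other side. A ball stays at the low end and reverses the sign.

apply_moves(increments=[{"tx": 0.0,"ty": 0.0,"tz": 0.0,"rx": 0.05,"ry": 1.5,"rz": 0.0,"claw": 0.03},{"tx": 0.0,"ty": 0.0,"tz": 0.0,"rx": 0.07,"ry": 2.0,"rz": 0.0,"claw": 0.03},{"tx": 0.0,"ty": 0.0,"tz": 0.0,"rx": 0.07,"ry": 2.0,"rz": 0.0,"claw": 0.03},{"tx": 0.0,"ty": 0.0,"tz": 0.0,"rx": 0.07,"ry": 2.0,"rz": 0.0,"claw": 0.03},{"tx": 0.0,"ty": 0.0,"tz": 0.0,"rx": 0.07,"ry": 2.0,"rz": 0.0,"claw": 0.03},{"tx": 0.0,"ty": 0.0,"tz": 0.0,"rx": 0.07,"ry": 2.0,"rz": 0.0,"claw": 0.03},{"tx": 0.0,"ty": 0.0,"tz": 0.0,"rx": 0.07,"ry": 2.0,"rz": 0.0,"claw": 0.03},{"tx": 0.0,"ty": 0.0,"tz": 0.0,"rx": 0.05,"ry": 1.5,"rz": 0.0,"claw": 0.03},{"tx": 0.0,"ty": 0.0,"tz": 0.0,"rx": 0.03,"ry": 1.0,"rz": 0.0,"claw": 0.03},{"tx": 0.0,"ty": 0.0,"tz": 0.0,"rx": 0.02,"ry": 0.5,"rz": 0.0,"claw": 0.03},{"tx": 0.0,"ty": 0.0,"tz": 0.0,"rx": 0.0,"ry": 0.2,"rz": 0.0,"claw": 0.03},{"tx": 0.0,"ty": 0.0,"tz": 0.0,"rx": 0.0,"ry": 0.2,"rz": 0.0,"claw": 0.03}])

```text
clock: 29.5
eef_pos: [474.9, -227.9, 165.1]
tool_rot: [3.139, 0.018, -0.039]
force: [-0.2, -0.0, -4.2]
width: 59.2
```

```bash
python3 -c "
from h import *
samp(14,-.038)"
```

```text
ty [0.043 0.063 0.013 0.019 0.028 0.03  0.042 0.05  0.046 0.061 0.113 0.05
 0.065 0.035] mean last half [ 0.06  -4.166] clock 30.2
```

apply_moves(increments=[{"tx": 0.0,"ty": 0.0,"tz": 0.0,"rx": -0.05,"ry": -1.5,"rz": 0.0,"claw": 0.03},{"tx": 0.0,"ty": 0.0,"tz": 0.0,"rx": -0.07,"ry": -2.2,"rz": 0.0,"claw": 0.03},{"tx": 0.0,"ty": 0.0,"tz": 0.0,"rx": -0.07,"ry": -2.2,"rz": 0.0,"claw": 0.03},{"tx": 0.0,"ty": 0.0,"tz": 0.0,"rx": -0.07,"ry": -2.2,"rz": 0.0,"claw": 0.03},{"tx": 0.0,"ty": 0.0,"tz": 0.0,"rx": -0.07,"ry": -2.2,"rz": 0.0,"claw": 0.03},{"tx": 0.0,"ty": 0.0,"tz": 0.0,"rx": -0.07,"ry": -2.2,"rz": 0.0,"claw": 0.03},{"tx": 0.0,"ty": 0.0,"tz": 0.0,"rx": -0.07,"ry": -2.2,"rz": 0.0,"claw": 0.03},{"tx": 0.0,"ty": 0.0,"tz": 0.0,"rx": -0.05,"ry": -1.7,"rz": 0.0,"claw": 0.03},{"tx": 0.0,"ty": 0.0,"tz": 0.0,"rx": -0.03,"ry": -1.2,"rz": 0.0,"claw": 0.03},{"tx": 0.0,"ty": 0.0,"tz": 0.0,"rx": -0.02,"ry": -0.7,"rz": 0.0,"claw": 0.03},{"tx": 0.0,"ty": 0.0,"tz": 0.0,"rx": 0.0,"ry": -0.4,"rz": 0.0,"claw": 0.03},{"tx": 0.0,"ty": 0.0,"tz": 0.0,"rx": 0.0,"ry": -0.4,"rz": 0.0,"claw": 0.03}])

```text
clock: 31.4
eef_pos: [478.2, -227.2, 164.8]
tool_rot: [-3.141, -0.019, -0.037]
force: [0.5, -0.3, -4.1]
width: 59.0
```

```bash
python3 -c "
from h import *
samp(14,-.038)"
```

```text
ty [-0.06   0.033 -0.056 -0.028 -0.035 -0.068 -0.079 -0.038 -0.051 -0.057
 -0.027 -0.075 -0.014 -0.06 ] mean last half [-0.046 -4.272] clock 32.1
```

+1° gives +0.06 and -1° gives -0.05 N m. A dead case would give the opposite signs, so the loose ball is in the right case. Next I carry it towards the coaster and check the coaster from nearer.

apply_moves(increments=[{"tx": 0.015,"ty": 0.032,"tz": 0.0,"rx": 0.0,"ry": 0.2,"rz": 0.0,"claw": 0.03},{"tx": 0.034,"ty": 0.073,"tz": 0.0,"rx": 0.0,"ry": 0.2,"rz": 0.0,"claw": 0.03},{"tx": 0.053,"ty": 0.114,"tz": 0.0,"rx": 0.0,"ry": 0.2,"rz": 0.0,"claw": 0.03},{"tx": 0.072,"ty": 0.155,"tz": 0.0,"rx": 0.0,"ry": 0.2,"rz": 0.0,"claw": 0.03},{"tx": 0.091,"ty": 0.196,"tz": 0.0,"rx": 0.0,"ry": 0.2,"rz": 0.0,"claw": 0.03},{"tx": 0.11,"ty": 0.237,"tz": 0.0,"rx": 0.0,"ry": 0.2,"rz": 0.0,"claw": 0.03},{"tx": 0.12,"ty": 0.259,"tz": 0.0,"rx": 0.0,"ry": 0.2,"rz": 0.0,"claw": 0.03},{"tx": 0.124,"ty": 0.267,"tz": 0.0,"rx": 0.0,"ry": 0.2,"rz": 0.0,"claw": 0.03},{"tx": 0.124,"ty": 0.267,"tz": 0.0,"rx": 0.0,"ry": 0.2,"rz": 0.0,"claw": 0.03},{"tx": 0.124,"ty": 0.267,"tz": 0.0,"rx": 0.0,"ry": 0.2,"rz": 0.0,"claw": 0.03}])

```text
clock: 33.1
eef_pos: [599.7, 37.4, 164.4]
tool_rot: [3.139, 0.001, -0.04]
force: [-0.8, -0.2, -4.5]
width: 59.1
```

```bash
python3 - <<'E'
from h import *
st();c=calibration("wrist");im=get_image("wrist")[:,:,::-1].copy();cv2.imwrite("pics/w5.png",im)
hsv=cv2.cvtColor(im,cv2.COLOR_BGR2HSV)
m=((hsv[...,1]<75)&(hsv[...,2]>130)).astype(np.uint8)*255
for t in cv2.findContours(m,cv2.RETR_EXTERNAL,cv2.CHAIN_APPROX_NONE)[0]:
    if cv2.contourArea(t)<1500: continue
    w=np.float32(ray(c,t[:,0],12)[:,:2]);print(t[:,0].min(0),t[:,0].max(0),cv2.minEnclosingCircle(w))
E
```

```text
clock 33.1
eef_pos [599.67   37.413 164.397]
tool_rot [ 3.139e+00  1.000e-03 -4.000e-02]
force [-0.82  -0.213 -4.497]
torque [ 0.011 -0.053  0.043]
width 59.075
qpos [ 0.154  0.668 -0.427  1.718  0.356  0.836 -2.045]
[ 35 317] [126 382] ((494.17999267578125, 231.8444061279297), 45.5470085144043)
[128   9] [427 437] ((566.9974975585938, 49.72193145751953), 187.82460021972656)
```

View pics/w5.png

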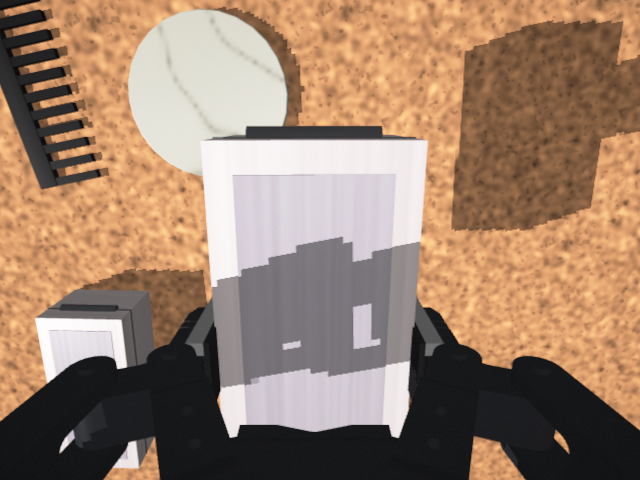

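The wrist view shows the coaster spanning columns 128 to 288 and rows 9 to about 177, with the case held level. I'll fit the coaster's visible rim.

```bash
python3 - <<'E'
from h import *
from scipy.optimize import least_squares
im=cv2.imread("pics/w5.png");c=calibration("wrist")
hsv=cv2.cvtColor(im,cv2.COLOR_BGR2HSV)
m=((hsv[...,1]<75)&(hsv[...,2]>130)).astype(np.uint8)*255
m[128:]=0
t=max(cv2.findContours(m,cv2.RETR_EXTERNAL,cv2.CHAIN_APPROX_NONE)[0],key=cv2.contourArea)[:,0]
t=t[t[:,1]<126]
w=ray(c,t,12)[:,:2]
r=least_squares(lambda p:np.hypot(*(w-p[:2]).T)-p[2],[688,109,55],loss="soft_l1");print(r.x,np.abs(r.fun).max())
E
```

```text
[688.56132741 105.75834646  53.79682525] 21.162383457390412
```

apply_moves(increments=[{"tx": 0.024,"ty": 0.018,"tz": -0.01,"rx": 0.0,"ry": 0.0,"rz": 0.0,"claw": 0.03},{"tx": 0.048,"ty": 0.036,"tz": -0.02,"rx": 0.0,"ry": 0.0,"rz": 0.0,"claw": 0.03},{"tx": 0.07,"ty": 0.053,"tz": -0.03,"rx": 0.0,"ry": 0.0,"rz": 0.0,"claw": 0.03},{"tx": 0.083,"ty": 0.063,"tz": -0.035,"rx": 0.0,"ry": 0.0,"rz": 0.0,"claw": 0.03},{"tx": 0.088,"ty": 0.067,"tz": -0.037,"rx": 0.0,"ry": 0.0,"rz": 0.0,"claw": 0.03},{"tx": 0.088,"ty": 0.067,"tz": -0.037,"rx": 0.0,"ry": 0.0,"rz": 0.0,"claw": 0.03},{"tx": 0.088,"ty": 0.067,"tz": -0.037,"rx": 0.0,"ry": 0.0,"rz": 0.0,"claw": 0.03},{"tx": 0.088,"ty": 0.067,"tz": -0.037,"rx": 0.0,"ry": 0.0,"rz": 0.0,"claw": 0.03},{"tx": 0.088,"ty": 0.067,"tz": -0.037,"rx": 0.0,"ry": 0.0,"rz": 0.0,"claw": 0.03},{"tx": 0.088,"ty": 0.067,"tz": -0.037,"rx": 0.0,"ry": 0.0,"rz": 0.0,"claw": 0.03}])

```text
clock: 34.15
eef_pos: [688.3, 105.9, 128.2]
tool_rot: [3.14, -0.0, -0.039]
force: [0.5, -0.3, -4.4]
width: 59.2
```

```bash
python3 - <<'E'
from h import *
cv2.imwrite("pics/s6.png",get_image("scene")[:,:,::-1])
st()
E
```

```text
clock 34.2
eef_pos [688.335 106.106 128.172]
tool_rot [ 3.141 -0.    -0.039]
force [ 0.381 -0.236 -4.467]
torque [-0.007 -0.004 -0.01 ]
width 58.669
qpos [ 0.022  0.834 -0.402  1.456  0.372  0.928 -2.095]
```

View pics/s6.png

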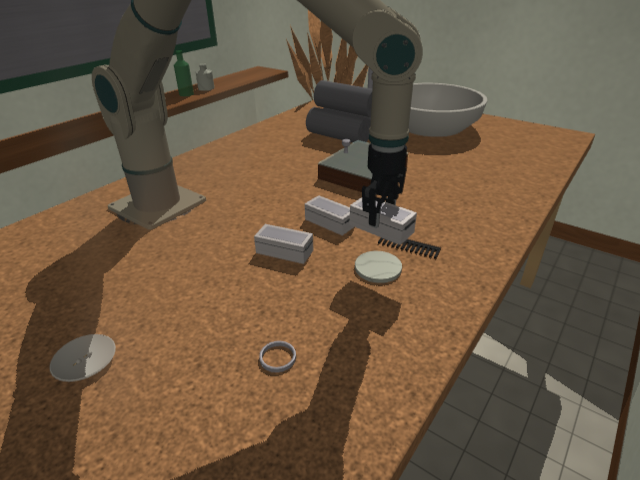

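The scene view shows the case held level above the coaster (378,267). The left (330,215) and middle (284,243) cases are back in place, and the bangle, comb and saucer have not moved.

```bash
python3 -c "
from cell import *
print(finish_job())"
```

```text
the job is handed in; nothing more can be done
None
```

I shook all three cases in order from left to right. The right-hand one holds the loose ball, and the arm is now holding it level over the coaster. The job was handed in at 34.2 s.

- **Which case rattles:** the shakes and the first quick tip readings were inconclusive. The right case then gave a 1.47 N m knock while held still. Tipping it hard and returning it to +1° and then -1° gave +0.06 and -0.05 N m, the signs of a ball lying at the low end. I did not repeat that test on the other two. The middle case's quick reading was also low, so the finding rests on the right case's own result.
- **Silent cases:** the wrist camera put the left and middle cases about 1 mm from where they started, at the same angle.
- **Final hold:** the tool stood at (688.3, 106.1) mm, against a coaster centre measured at (688.6, 105.8) mm. The underside is about 10 cm above the coaster, judged from the tool height at the pick-up, and the tool was level.
- **Disagreements:** the overhead camera put the coaster centre about 3 mm further left (109.1 mm), and I used the nearer wrist view. The left case slid about 2 mm when first gripped, which I corrected when setting it down.
- **Bystanders:** in the last scene picture the bangle, comb and saucer looked unmoved; I did not measure them.

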